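# Line up the bottle set by size on the rail

## Task

Stand the four amber bottles on the four black seats of the rail in order of size: the smallest on the seat next to the steel post, then each larger one in turn, the largest on the seat farthest from the post. Each bottle should end up upright and centred on its own seat, and the bottle with the blue cap must be left standing where it is.

Things in the scene. Friction and masses are not known exactly. Their poses are not given: they have to be found in the camera images.
- rail: Low flat aluminium strip fixed on the worktop, 340 x 76 mm and 8 mm thick, carrying four black round seats in a row. Origin on its centre line, on the worktop, midway between seats 2 and 3; its x axis runs along the row towards the end that carries one upright steel post (18 mm thick, top 43 mm above the worktop, 161 mm from the origin along +x); z is up.
- seat_1: The first seat, the one next to the steel post: a flat black rubber disc, 62 mm across and 3 mm thick, fixed on the rail, no rim. Origin at the centre of its underside, 8 mm above the worktop (its top is 11 mm above the worktop), at +117 mm along the rail's x axis. Neighbouring seats are 78 mm apart.
- seat_2: The second seat from the post: a flat black rubber disc, 62 mm across and 3 mm thick, fixed on the rail, no rim. Origin at the centre of its underside, 8 mm above the worktop (its top is 11 mm above the worktop), at +39 mm along the rail's x axis. Neighbouring seats are 78 mm apart.
- seat_3: The third seat from the post: a flat black rubber disc, 62 mm across and 3 mm thick, fixed on the rail, no rim. Origin at the centre of its underside, 8 mm above the worktop (its top is 11 mm above the worktop), at -39 mm along the rail's x axis. Neighbouring seats are 78 mm apart.
- seat_4: The fourth seat, farthest from the post: a flat black rubber disc, 62 mm across and 3 mm thick, fixed on the rail, no rim. Origin at the centre of its underside, 8 mm above the worktop (its top is 11 mm above the worktop), at -117 mm along the rail's x axis. Neighbouring seats are 78 mm apart.
- amber_1: The smallest of four amber glass bottles with white screw caps: body 30 mm across, 58 mm tall with its cap, 50 g or up to a third more or less; loose, standing upright. Straight cylindrical body up to 38 mm above its foot, then a shoulder and a cap 22 mm across. Origin at the centre of its underside, z up.
- amber_2: The second smallest of four amber glass bottles with white screw caps: body 38 mm across, 72 mm tall with its cap, 90 g or up to a third more or less; loose, standing upright. Straight cylindrical body up to 47 mm above its foot, then a shoulder and a cap 27 mm across. Origin at the centre of its underside, z up.
- amber_3: The second largest of four amber glass bottles with white screw caps: body 46 mm across, 86 mm tall with its cap, 140 g or up to a third more or less; loose, standing upright. Straight cylindrical body up to 56 mm above its foot, then a shoulder and a cap 33 mm across. Origin at the centre of its underside, z up.
- amber_4: The largest of four amber glass bottles with white screw caps: body 54 mm across, 100 mm tall with its cap, 200 g or up to a third more or less; loose, standing upright. Straight cylindrical body up to 66 mm above its foot, then a shoulder and a cap 39 mm across. Origin at the centre of its underside, z up.
- media_bottle: A bystander, not one of the amber set: clear, nearly colourless bottle with a large blue cap, 62 mm across, 111 mm tall, loose and upright. Origin at the centre of its underside. It stays where it is.

How it is judged:
At the end, for the whole second after the job is handed in: Each amber bottle stands upright (within 0.1 rad) and at rest on its own seat, smallest at the post to largest at the far end, its centre within 12 mm of the seat's centre and its foot on the seat (within 4 mm of its top in height) (horizontal distance between amber_1 and seat_1 below 0.012 m and z of amber_1 in the frame of seat_1 between 0 and 0.007 m and angle between each of amber_1, amber_2, amber_3, amber_4's own z axis and vertical below 0.1 rad and linear speed of each of amber_1, amber_2, amber_3, amber_4 below 0.02 m/s and horizontal distance between amber_2 and seat_2 below 0.012 m and z of amber_2 in the frame of seat_2 between 0 and 0.007 m and horizontal distance between amber_3 and seat_3 below 0.012 m and z of amber_3 in the frame of seat_3 between 0 and 0.007 m and horizontal distance between amber_4 and seat_4 below 0.012 m and z of amber_4 in the frame of seat_4 between 0 and 0.007 m); the robot touches nothing.
It fails at once if the bottle with the blue cap is shifted by more than 20 mm or tipped (distance of media_bottle from where it was at the start of the episode above 0.02 m or angle between media_bottle's own z axis and vertical above 0.3 rad).
It also fails if it takes over 115 s, if anything falls off the work surface, if the arm or the gripper's body presses on something with over 40 N, if the wrist force passes 120 N, or if a joint passes its speed limit or range.

## Robot

A 6-joint arm with a two-finger parallel gripper is mounted at the origin on a cart in front of the work surface, level with it; the furniture and walls round the work are solid. World frame = base frame: x ahead of the robot, y to its left, z up, the work surface at z = 0. Lengths are in m, angles in rad, forces in N, time in s.
With the tool pointing down it reaches from about 0.3 to 0.75 m from the base axis. Payload 8.5 kg.
Tool frame: the origin (TCP) lies at the very end of the fingers, on their centre line; the grasp point (between the pads) lies 19 mm behind it (hold_point_z is the distance from the TCP to the grasp point, in m); z points along the fingers, y is the line along which they close (so a half turn about z gives the same grasp; the last joint's range is limited). The gripper opens to 85 mm and grips with 20 to 120 N. Pads are 22 mm wide; open, the fingers measure 114 mm over their backs; the gripper's body (76 mm by 85 mm) begins 54 mm behind the grasp point. The pads swing forward as they close: fully open they stand 13 mm farther back than shut.
Start: joints at [0.991, 0.381, 1.297, -0, 1.464, -0.215], TCP at [0.196, 0.514, 0.231] pointing down, gripper open.
Joint ranges: [-3.11, 3.11], [-0.89, 2.33], [0.22, 2.48], [-1.42, 4.56], [0.17, 2.85], [-2.88, 2.88]. Speed limits (rad/s): [2.39, 2.39, 3.14, 3.14, 3.14, 3.14].

## Interface

Orientations are given as a unit quaternion [x, y, z, w].
In Python, from rig import observe, grab_frame, finish_job, hold_point_z gives the robot as it stands. The module is installed in compiled form; this text tells all that it offers.
- The arm moves only by the shell command python3 -m pendant 'ROWS' [OPENING]. ROWS is JSON, one flat list of numbers, 6 for each row, row after row: the shift along the world's x, y, z scaled (see below), then the turn, a rotation vector about the world's x, y, z scaled (see below). A call has 1 to 8 rows; each row shifts and turns the commanded pose from where the row before left it; what a row does not reach is not made up. The controller multiplies each number of a shift by 0.05 m and each number of a turn by 90 degrees. A row lasts 1/8 s, in which the tool goes at most 62.5 mm and 10.7 degrees, less where a joint would pass 70% of its speed; a pose out of reach is approached as far as the arm can. A call with a number of a shift or a turn outside -1 to 1 is refused whole. A call with a gripper value outside its range is refused whole. OPENING is the finger opening in mm, from 0 to 85.4, set as the call begins (- or left out, the last holds). The fingers move at their own pace and stop on an object; the grip force is fixed at half the most. Time passes only in rows, so rows that do not move let the fingers close. It gives the time, the measured TCP pose, the force, the opening and the grip force at its end, in the units of the state.
- observe(): the state, without advancing time (a new reading comes with each control period).
- grab_frame(name): name is "scene" or "top"; returns a dict with "image" (420x560x3 uint8, blue, green, red), "camera_matrix" (3x3 intrinsics, pixels), "k1" (the pictures are not rectified: a ray, as slopes to the right and down, at radius r is drawn at 1 + k1 r^2 times it, then the intrinsics apply), "rvec" (rotation vector, rad) and "tvec" (3), from world to camera coordinates, as OpenCV has them. Camera axes: x right, y down, z forward; pixel columns grow to the right and rows downward; lengths in m; the calibration is good to about 2 mm. A picture is of the moment at which its call begins. There is no depth.
- finish_job(): hands the job in; it is judged then, once.
The state is a dict: "clock": time; "qpos": joint angles; "qvel": joint speeds; "joint_efforts": joint torques, N m; "tcp_pos": TCP position; "ee_rot": TCP orientation; "contact_force": force on the tool from outside, world axes, zero at the start; "moment": the same for the moment, N m; "width": finger opening in m; "gripper_force": force on a finger pad.
Only numpy, scipy, OpenCV 4.12 (cv2) and the standard library are available. Lean on these libraries where they do the work, as an engineer would, in place of code of your own. Each camera call takes 0.05 s, during which the arm holds its last target. There are 200 camera calls.

## Working session

There is one attempt and no reset: what is moved stays moved. The work goes in short steps, Python scripts to look and compute and a shell command to move; the robot and the scene stay as the last step left them, time stands still between calls to the robot, and variables do not carry over. Pictures are saved under pics/ and viewed, at most 14 in all, crops included, and the job is handed in when it is done.

```bash
mkdir -p pics; cat > h.py <<'E'
import numpy as np, cv2
from rig import observe, grab_frame, finish_job, hold_point_z
def cast(f,u,v,z):
    K=f["camera_matrix"];d=np.array([(u-K[0,2])/K[0,0],(v-K[1,2])/K[1,1]])
    s=d.copy()
    for _ in range(20): s=d/(1+f["k1"]*(s@s))
    R=cv2.Rodrigues(np.array(f["rvec"],float))[0];t=np.array(f["tvec"],float).ravel()
    c=-R.T@t; r=R.T@np.array([s[0],s[1],1.])
    return c+r*(z-c[2])/r[2]
def cam(f):
    R=cv2.Rodrigues(np.array(f["rvec"],float))[0];return -R.T@np.array(f["tvec"],float).ravel()
E
python3 - <<'E'
from h import *
for n in("scene","top"):
    f=grab_frame(n);cv2.imwrite(f"pics/{n}0.png",f["image"]);print(n,cam(f),f["camera_matrix"][0,0],f["k1"])
s=observe();print(s["tcp_pos"],s["ee_rot"],s["width"],hold_point_z)
E
```

```text
scene [ 0.05325845 -0.62823264  0.85189804] 392.6461023584904 0.006607807429225132
top [ 0.44912182 -0.01249137  1.27737528] 451.6059104233135 -0.09946687671671013
[0.19609149 0.5135813  0.23076987] [ 1.81401927e-01  9.83408807e-01 -6.28678285e-04 -2.51336601e-04] 0.08520545522827998 0.0187
```

View pics/top0.png

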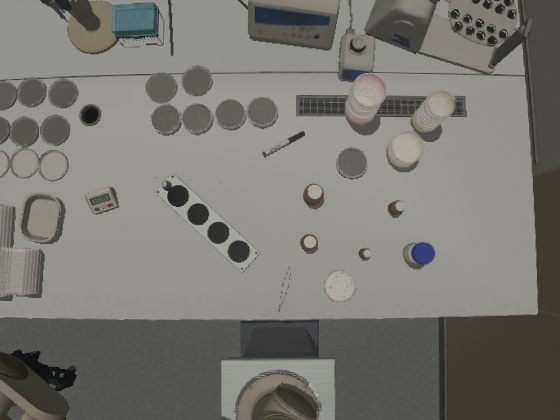

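View pics/scene0.png

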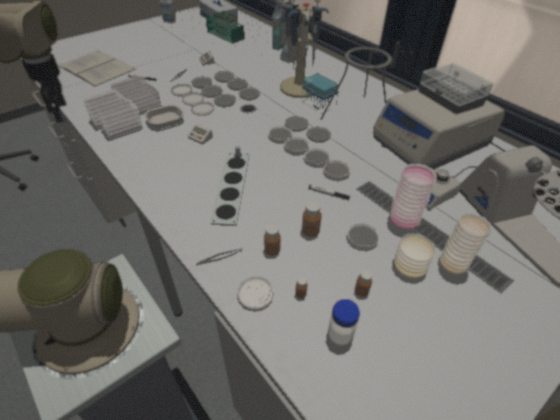

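The top view shows the post at about (167,184) and the seats running from (178,196) to (238,251). The amber bottles, largest to smallest, are near (314,191), (309,242), (398,207) and (365,253), and the blue cap is at (423,253). Next I'll measure these precisely.

```bash
cat > loc.py <<'E'
from h import *
H={1:.058,2:.072,3:.086,4:.100}
def cap(f,u,v,h,r=11):
    im=f["image"].astype(int);x0,y0=int(u)-r,int(v)-r
    w=im[y0:y0+2*r,x0:x0+2*r];sat=w.max(2)-w.min(2)
    am=((w[...,2]-w[...,0])>28).astype(np.uint8)
    return w,am
E
python3 - <<'E'
from h import *
f=grab_frame("top");im=f["image"]
g=im.max(2)
for i,(u,v) in enumerate([(178,196),(198,214),(218,232),(238,251)]):
    w=(g[v-15:v+16,u-15:u+16]<60).astype(np.uint8)
    n,l,s,c=cv2.connectedComponentsWithStats(w);k=1+s[1:,4].argmax()
    cc=c[k]+[u-15,v-15];print("seat",i+1,cc,s[k],cast(f,*cc,.011))
# crops
cr=[cv2.resize(im[v-20:v+20,u-20:u+20],(300,300),interpolation=cv2.INTER_NEAREST) for u,v in[(314,191),(309,242),(398,207),(365,253)]]
cv2.imwrite("pics/c0.png",np.vstack([np.hstack(cr[:2]),np.hstack(cr[2:])]))
f=grab_frame("scene");im=f["image"]
cr=[cv2.resize(im[v-20:v+20,u-20:u+20],(300,300),interpolation=cv2.INTER_NEAREST) for u,v in[(312,220),(272,240),(363,285),(301,289)]]
cv2.imwrite("pics/c1.png",np.vstack([np.hstack(cr[:2]),np.hstack(cr[2:])]))
E
```

```text
seat 1 [176.75338753 194.96476965] [  2   2  23  24 369] [0.61232883 0.28333161 0.011     ]
seat 2 [197.71216617 213.67062315] [  5   5  21  21 337] [0.55863384 0.22297559 0.011     ]
seat 3 [217.94705882 232.09411765] [  5   5  21  21 340] [0.50627586 0.1654434  0.011     ]
seat 4 [238.52662722 250.83727811] [  6   5  20  21 338] [0.4534069  0.10754334 0.011     ]
```

View pics/c0.png

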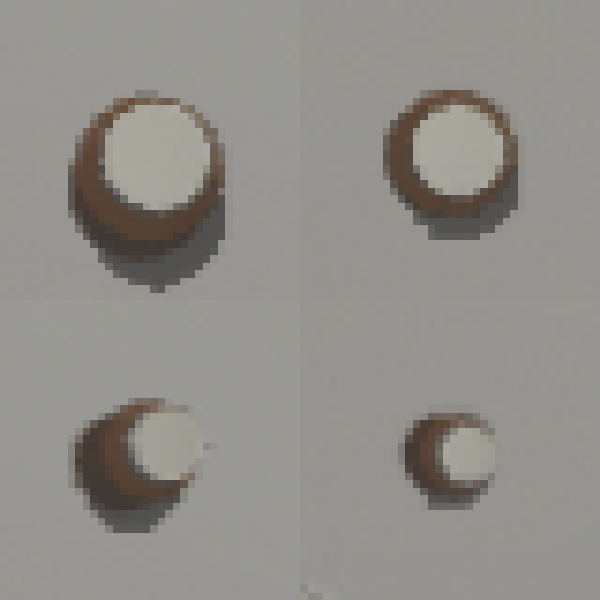

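View pics/c1.png

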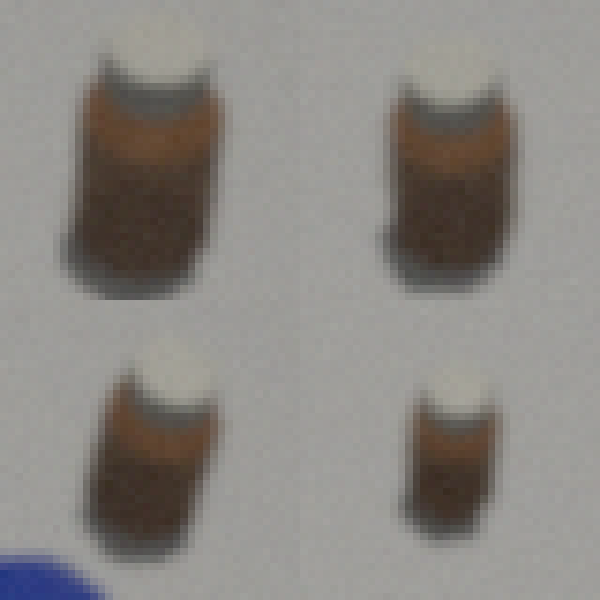

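Crops: the white caps centre at about (314.4,191.0), (309.8,241.4), (399.9,205.6) and (367.0,253.2), all upright. Seat 1's blob is biased by the post, so I'll fit the rail from seats 2–4.

```bash
cat > loc.py <<'E'
from h import *
f=grab_frame("top")
for k,(u,v),h in[(4,(314.4,191),.1),(3,(309.8,241.4),.086),(2,(399.9,205.6),.072),(1,(367,253.2),.058)]:
    p=cast(f,u,v,h)[:2];print("amber",k,p.round(4),"radius",np.hypot(*p).round(3))
hsv=cv2.cvtColor(f["image"],cv2.COLOR_BGR2HSV);m=cv2.inRange(hsv,(110,120,50),(130,255,255))[235:275,400:445]
ys,xs=np.nonzero(m);print("blue",cast(f,xs.mean()+400,ys.mean()+235,.108))
S=np.array([[.55863,.22298],[.50628,.16544],[.45341,.10754]]);c=S[1];d=(S[0]-S[2]);d/=np.hypot(*d)
c=S.mean(0)
print("rail ang",np.degrees(np.arctan2(d[1],d[0])))
for k,o in enumerate([156,78,0,-78]):print("seat",k+1,(c+d*(o-78)/1000).round(4))
from scipy.spatial.transform import Rotation as R
s=observe();M=R.from_quat(s["ee_rot"]).as_matrix();print(M.round(3));print(s["tcp_pos"])
E
sed -i 's/for k,o in enumerate(\[156,78,0,-78\]).*/for k,o in enumerate([156,78,0,-78]):print("seat",k+1,(c+d*o\/1000).round(4))/' loc.py
python3 loc.py
```

```text
amber 4 [ 0.6086 -0.1003] radius 0.617
amber 3 [ 0.4767 -0.0875] radius 0.485
amber 2 [ 0.5715 -0.3337] radius 0.662
amber 1 [ 0.4441 -0.2439] radius 0.507
blue [ 0.44312424 -0.38426448  0.108     ]
rail ang 47.65179326097871
seat 1 [0.6112 0.2806]
seat 2 [0.5587 0.223 ]
seat 3 [0.5061 0.1653]
seat 4 [0.4536 0.1077]
[[-0.934  0.357 -0.   ]
 [ 0.357  0.934 -0.   ]
 [ 0.    -0.001 -1.   ]]
[0.19615799 0.51371124 0.23106452]
```

```bash
python3 -m pendant '[0.516,-0.768,0,0,0,-0.0773, 0.516,-0.768,0,0,0,-0.0773, 0.516,-0.768,0,0,0,-0.0773, 0.516,-0.768,0,0,0,-0.0773, 0.516,-0.768,0,0,0,-0.0773, 0.516,-0.768,0,0,0,-0.0773, 0.516,-0.768,0,0,0,-0.0773, 0.516,-0.768,0,0,0,-0.0773]' 85
python3 -m pendant '[0.516,-0.768,0,0,0,-0.0773, 0.516,-0.768,0,0,0,-0.0773, 0.516,-0.768,0,0,0,-0.0773, 0.516,-0.768,0,0,0,-0.0773, 0.516,-0.768,0,0,0,-0.0773, 0.516,-0.768,0,0,0,-0.0773, 0.516,-0.768,0,0,0,-0.0773, 0.516,-0.768,0,0,0,-0.0773]'
python3 -m pendant '[0,0,0,0,0,0,0,0,0,0,0,0]'
```

```text
clock: 1.25
tcp_pos: [0.4032, 0.2052, 0.2314]
ee_rot: [0.621, 0.784, 0.0, 0.0]
contact_force: [0.2, 1.0, 0.4]
width: 0.085
gripper_force: 0.0
clock: 2.25
tcp_pos: [0.6097, -0.102, 0.2312]
ee_rot: [0.915, 0.403, -0.0, -0.0]
contact_force: [0.1, 1.3, 0.7]
width: 0.0849
gripper_force: 0.0
clock: 2.5
tcp_pos: [0.6087, -0.1003, 0.231]
ee_rot: [0.914, 0.405, -0.0, -0.0]
contact_force: [-0.3, 0.2, 0.6]
width: 0.0849
gripper_force: 0.0
```

```bash
python3 -m pendant '[0,0,-0.7,0,0,0, 0,0,-0.8,0,0,0, 0,0,-0.8,0,0,0, 0,0,-0.6,0,0,0, 0,0,-0.5,0,0,0, 0,0,-0.36,0,0,0, 0,0,-0.2,0,0,0, 0,0,0,0,0,0]'
python3 - <<'E'
from h import *
a=grab_frame("scene")["image"][120:260,240:400];b=grab_frame("top")["image"][130:270,240:400]
cv2.imwrite("pics/g4.png",np.hstack([cv2.resize(a,(400,350)),cv2.resize(b,(400,350))]))
E
```

```text
clock: 3.5
tcp_pos: [0.6088, -0.1, 0.0334]
ee_rot: [0.914, 0.405, -0.0, -0.0]
contact_force: [-0.1, -0.2, 0.7]
width: 0.0847
gripper_force: 0.0
```

View pics/g4.png

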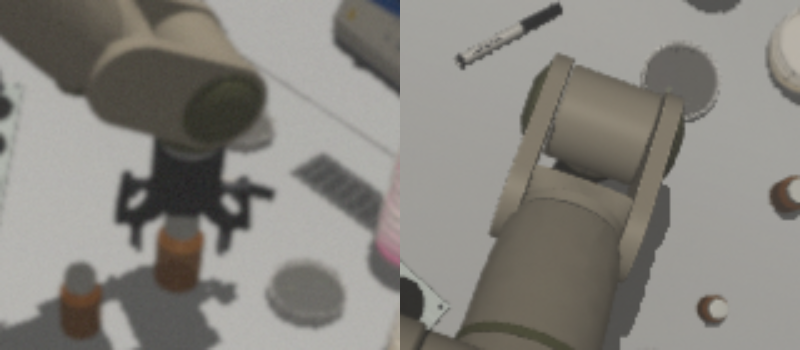

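The bottle sits between the two fingers at (180,235) in the left view, with the body just clear of the cap. Closing now.

```bash
python3 -m pendant '[0,0,0,0,0,0, 0,0,0,0,0,0, 0,0,0,0,0,0, 0,0,0,0,0,0, 0,0,0,0,0,0, 0,0,0,0,0,0, 0,0,0,0,0,0, 0,0,0,0,0,0]' 40
python3 -m pendant '[0,0,0.2,0,0,0, 0,0,0.4,0,0,0, 0,0,0.6,0,0,0, 0,0,0.8,0,0,0, 0,0,0.8,0,0,0, 0,0,0.6,0,0,0, 0,0,0.2,0,0,0]'
```

```text
clock: 4.6
tcp_pos: [0.6092, -0.1006, 0.0343]
ee_rot: [0.914, 0.405, 0.0, 0.0]
contact_force: [-1.7, 1.2, 4.6]
width: 0.0519
gripper_force: 63.4
clock: 5.48
tcp_pos: [0.6093, -0.1007, 0.2153]
ee_rot: [0.914, 0.405, 0.001, 0.001]
contact_force: [0.1, -0.0, -3.0]
width: 0.0517
gripper_force: 63.3
```

```bash
python3 -m pendant '[-0.3,0.4,0,0,0,0, -0.5,0.68,0,0,0,0, -0.55,0.74,0,0,0,0, -0.55,0.74,0,0,0,0, -0.5,0.68,0,0,0,0, -0.4,0.54,0,0,0,0, -0.3,0.38,0,0,0,0, 0,0,0,0,0,0]'
python3 -m pendant '[0,0,-0.4,0,0,0, 0,0,-0.7,0,0,0, 0,0,-0.7,0,0,0, 0,0,-0.6,0,0,0, 0,0,-0.4,0,0,0, 0,0,-0.2,0,0,0, 0,0,-0.1,0,0,0, 0,0,0,0,0,0]'
python3 - <<'E'
from h import *
a=grab_frame("scene")["image"][130:270,150:310]
cv2.imwrite("pics/p4.png",cv2.resize(a,(640,560),interpolation=cv2.INTER_CUBIC))
E
```

```text
clock: 6.48
tcp_pos: [0.4528, 0.1083, 0.2128]
ee_rot: [0.914, 0.406, -0.001, -0.0]
contact_force: [1.0, -0.7, -3.0]
width: 0.0521
gripper_force: 63.4
clock: 7.48
tcp_pos: [0.4543, 0.1072, 0.0585]
ee_rot: [0.914, 0.405, 0.0, 0.0]
contact_force: [-0.1, 0.5, -2.5]
width: 0.0524
gripper_force: 63.5
```

View pics/p4.png

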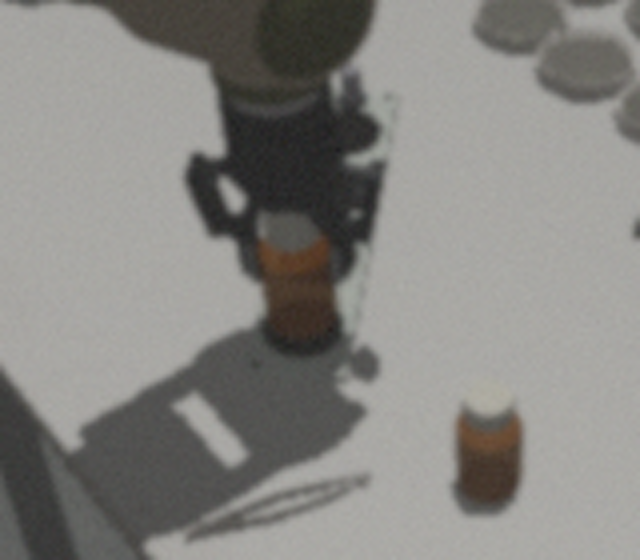

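The bottle hangs upright over seat 4, its foot at about (300,340) in the crop. Lowering the last bit.

```bash
python3 -m pendant '[0,0,-0.1,0,0,0, 0,0,-0.08,0,0,0, 0,0,-0.04,0,0,0, 0,0,0,0,0,0]'
python3 -m pendant '[0,0,-0.02,0,0,0, 0,0,-0.02,0,0,0, 0,0,0,0,0,0]'
```

```text
clock: 8.02
tcp_pos: [0.454, 0.1074, 0.0472]
ee_rot: [0.914, 0.405, -0.0, -0.0]
contact_force: [0.8, -0.1, -3.4]
width: 0.052
gripper_force: 63.5
clock: 8.4
tcp_pos: [0.454, 0.1074, 0.0453]
ee_rot: [0.914, 0.405, -0.0, -0.0]
contact_force: [0.2, 0.4, -3.5]
width: 0.0518
gripper_force: 63.5
```

```bash
python3 -m pendant '[0,0,-0.02,0,0,0, 0,0,0,0,0,0]'
python3 -m pendant '[0,0,-0.02,0,0,0, 0,0,0,0,0,0]'
```

```text
clock: 8.65
tcp_pos: [0.454, 0.1074, 0.0451]
ee_rot: [0.914, 0.405, 0.0, 0.0]
contact_force: [-3.7, 0.2, 9.4]
width: 0.0517
gripper_force: 64.8
clock: 8.9
tcp_pos: [0.4541, 0.1074, 0.0451]
ee_rot: [0.914, 0.405, 0.001, 0.0]
contact_force: [-6.1, -0.2, 22.7]
width: 0.0522
gripper_force: 66.2
```

```bash
python3 -m pendant '[0,0,0.03,0,0,0, 0,0,0,0,0,0]'
python3 -m pendant '[0,0,0,0,0,0, 0,0,0,0,0,0, 0,0,0,0,0,0, 0,0,0,0,0,0, 0,0,0,0,0,0, 0,0,0,0,0,0]' 85
python3 -m pendant '[0,0,0.2,0,0,0, 0,0,0.5,0,0,0, 0,0,0.8,0,0,0, 0,0,0.8,0,0,0, 0,0,0.8,0,0,0, 0,0,0.6,0,0,0, 0,0,0,0,0,0]'
python3 - <<'E'
from h import *
s=observe();t=s["tcp_pos"];print(t,((np.array([.4767,-.0875])-t[:2])/.05).round(3))
E
```

```text
clock: 9.15
tcp_pos: [0.4542, 0.1074, 0.0452]
ee_rot: [0.914, 0.405, 0.0, 0.0]
contact_force: [-1.9, 0.2, 5.7]
width: 0.0521
gripper_force: 64.5
clock: 9.9
tcp_pos: [0.454, 0.1074, 0.0448]
ee_rot: [0.914, 0.405, -0.0, -0.0]
contact_force: [1.2, 0.1, 0.0]
width: 0.085
gripper_force: 0.0
clock: 10.78
tcp_pos: [0.4546, 0.1074, 0.2323]
ee_rot: [0.914, 0.405, 0.002, 0.001]
contact_force: [-0.7, 0.7, -0.1]
width: 0.0849
gripper_force: 0.0
[0.45461855 0.10742619 0.23229104] [ 0.442 -3.899]
```

```bash
python3 -m pendant '[0.06,-0.4,0,0,0,0, 0.08,-0.7,0,0,0,0, 0.08,-0.8,0,0,0,0, 0.08,-0.8,0,0,0,0, 0.08,-0.7,0,0,0,0, 0.08,-0.5,0,0,0,0, 0,0,0,0,0,0, 0,0,0,0,0,0]'
python3 -m pendant '[0,0,-0.5,0,0,0, 0,0,-0.8,0,0,0, 0,0,-0.8,0,0,0, 0,0,-0.7,0,0,0, 0,0,-0.6,0,0,0, 0,0,-0.4,0,0,0, 0,0,-0.26,0,0,0, 0,0,0,0,0,0]'
python3 - <<'E'
from h import *
a=grab_frame("scene")["image"][130:270,190:350];b=grab_frame("top")["image"][180:320,180:340]
cv2.imwrite("pics/g3.png",np.hstack([cv2.resize(a,(400,350)),cv2.resize(b,(400,350))]))
E
```

```text
clock: 11.78
tcp_pos: [0.4766, -0.0869, 0.2294]
ee_rot: [0.914, 0.405, -0.0, -0.001]
contact_force: [-0.5, -0.0, 0.4]
width: 0.0848
gripper_force: 0.0
clock: 12.78
tcp_pos: [0.4768, -0.0869, 0.0265]
ee_rot: [0.914, 0.405, -0.0, -0.001]
contact_force: [0.2, -0.5, 0.9]
width: 0.0849
gripper_force: 0.0
```

View pics/g3.png

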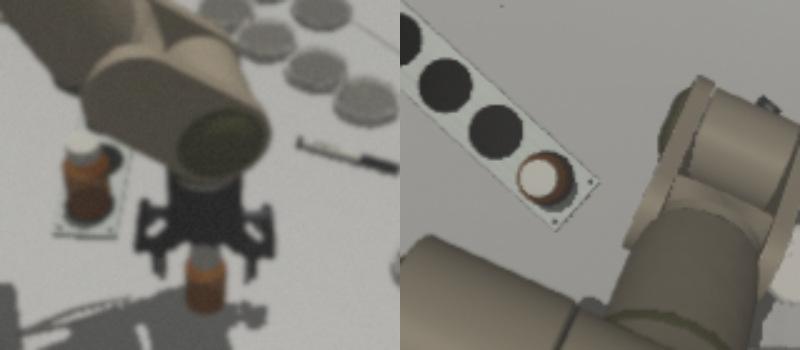

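Amber_4 stands upright on seat 4, at (545,180) in the right view. Amber_3 is between the fingers, so I'll grip and lift it.

```bash
python3 -m pendant '[0,0,0,0,0,0, 0,0,0,0,0,0, 0,0,0,0,0,0, 0,0,0,0,0,0, 0,0,0,0,0,0, 0,0,0,0,0,0, 0,0,0,0,0,0, 0,0,0,0,0,0]' 30
python3 -m pendant '[0,0,0.2,0,0,0, 0,0,0.4,0,0,0, 0,0,0.6,0,0,0, 0,0,0.8,0,0,0, 0,0,0.8,0,0,0, 0,0,0.6,0,0,0, 0,0,0.2,0,0,0]'
python3 -m pendant '[0.04,0.4,0,0,0,0, 0.08,0.7,0,0,0,0, 0.1,0.85,0,0,0,0, 0.1,0.85,0,0,0,0, 0.1,0.85,0,0,0,0, 0.09,0.8,0,0,0,0, 0.08,0.6,0,0,0,0, 0,0,0,0,0,0]'
python3 -m pendant '[0,0,-0.4,0,0,0, 0,0,-0.7,0,0,0, 0,0,-0.8,0,0,0, 0,0,-0.6,0,0,0, 0,0,-0.4,0,0,0, 0,0,-0.2,0,0,0, 0,0,-0.1,0,0,0, 0,0,0,0,0,0]'
```

```text
clock: 13.88
tcp_pos: [0.4772, -0.0876, 0.0276]
ee_rot: [0.914, 0.405, 0.0, 0.0]
contact_force: [-2.0, 0.8, 7.6]
width: 0.0445
gripper_force: 60.6
clock: 14.75
tcp_pos: [0.4773, -0.0877, 0.2086]
ee_rot: [0.914, 0.405, 0.001, 0.001]
contact_force: [0.1, 0.4, -1.5]
width: 0.0443
gripper_force: 61.4
clock: 15.75
tcp_pos: [0.506, 0.1663, 0.2057]
ee_rot: [0.914, 0.406, -0.001, -0.0]
contact_force: [0.5, -0.1, -1.3]
width: 0.0446
gripper_force: 61.4
clock: 16.75
tcp_pos: [0.5067, 0.1647, 0.0471]
ee_rot: [0.914, 0.405, 0.0, 0.0]
contact_force: [-0.8, -0.0, -1.1]
width: 0.0445
gripper_force: 61.4
```

```bash
python3 -m pendant '[0,0,-0.1,0,0,0, 0,0,-0.05,0,0,0, 0,0,0,0,0,0]'
python3 -m pendant '[0,0,-0.02,0,0,0, 0,0,0,0,0,0]'
python3 -m pendant '[0,0,-0.02,0,0,0, 0,0,0,0,0,0]'
```

```text
clock: 17.12
tcp_pos: [0.5064, 0.1649, 0.0393]
ee_rot: [0.914, 0.405, -0.0, -0.0]
contact_force: [0.5, 0.8, -0.9]
width: 0.0443
gripper_force: 61.4
clock: 17.38
tcp_pos: [0.5066, 0.165, 0.0386]
ee_rot: [0.914, 0.405, 0.0, 0.0]
contact_force: [-0.4, 0.1, 2.0]
width: 0.0442
gripper_force: 61.7
clock: 17.62
tcp_pos: [0.5067, 0.165, 0.0386]
ee_rot: [0.914, 0.405, 0.001, 0.0]
contact_force: [-3.7, -0.8, 13.2]
width: 0.0445
gripper_force: 62.8
```

```bash
python3 -m pendant '[0,0,0.02,0,0,0, 0,0,0,0,0,0, 0,0,0,0,0,0, 0,0,0,0,0,0, 0,0,0,0,0,0, 0,0,0,0,0,0, 0,0,0,0,0,0]' 85
python3 -m pendant '[0,0,0.2,0,0,0, 0,0,0.5,0,0,0, 0,0,0.8,0,0,0, 0,0,0.8,0,0,0, 0,0,0.8,0,0,0, 0,0,0.6,0,0,0, 0,0,0,0,0,0]'
python3 -m pendant '[0.06,-0.5,0,0,0,0, 0.1,-0.8,0,0,0,0, 0.12,-0.9,0,0,0,0, 0.12,-0.9,0,0,0,0, 0.12,-0.9,0,0,0,0, 0.12,-0.9,0,0,0,0, 0.12,-0.9,0,0,0,0, 0.12,-0.9,0,0,0,0]'
python3 -m pendant '[0.12,-0.9,0,0,0,0, 0.12,-0.9,0,0,0,0, 0.1,-0.8,0,0,0,0, 0.1,-0.68,0,0,0,0, 0,0,0,0,0,0, 0,0,0,0,0,0]'
python3 - <<'E'
from h import *
a=grab_frame("scene")["image"][210:350,270:430];b=grab_frame("top")["image"][150:290,180:340]
cv2.imwrite("pics/g2.png",np.hstack([cv2.resize(a,(400,350)),cv2.resize(b,(400,350))]))
E
```

```text
clock: 18.5
tcp_pos: [0.5065, 0.1649, 0.0383]
ee_rot: [0.914, 0.405, -0.0, 0.0]
contact_force: [0.3, 1.6, -0.6]
width: 0.0848
gripper_force: 0.0
clock: 19.38
tcp_pos: [0.5072, 0.165, 0.226]
ee_rot: [0.914, 0.405, 0.003, 0.001]
contact_force: [-0.7, -0.3, -0.2]
width: 0.0849
gripper_force: 0.0
clock: 20.38
tcp_pos: [0.5501, -0.1714, 0.2224]
ee_rot: [0.914, 0.405, -0.0, -0.001]
contact_force: [0.9, 1.2, 0.4]
width: 0.0846
gripper_force: 0.0
clock: 21.12
tcp_pos: [0.5723, -0.3333, 0.2226]
ee_rot: [0.914, 0.405, -0.0, -0.001]
contact_force: [0.0, 0.2, 0.1]
width: 0.085
gripper_force: 0.0
```

View pics/g2.png

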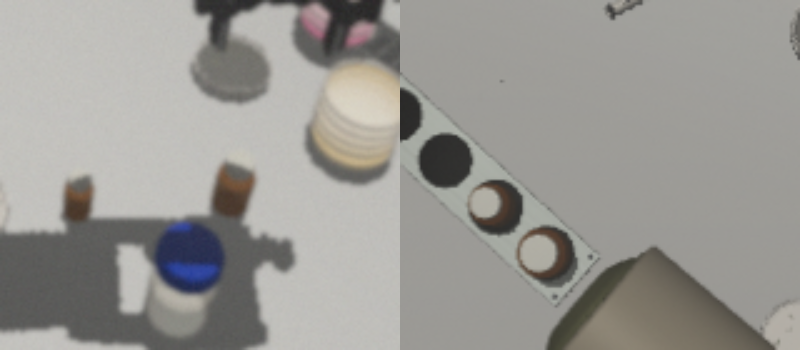

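Amber_3 and amber_4 stand on seats 3 and 4, at (490,205) and (545,253) in the right view. Amber_2 is clear of its neighbours, so I'll descend, grip and lift.

```bash
python3 -m pendant '[0,0,-0.5,0,0,0, 0,0,-0.8,0,0,0, 0,0,-0.8,0,0,0, 0,0,-0.7,0,0,0, 0,0,-0.6,0,0,0, 0,0,-0.4,0,0,0, 0,0,-0.3,0,0,0, 0,0,0,0,0,0]'
python3 -m pendant '[0,0,0,0,0,0, 0,0,0,0,0,0, 0,0,0,0,0,0, 0,0,0,0,0,0, 0,0,0,0,0,0, 0,0,0,0,0,0, 0,0,0,0,0,0, 0,0,0,0,0,0]' 25
python3 -m pendant '[0,0,0.2,0,0,0, 0,0,0.4,0,0,0, 0,0,0.6,0,0,0, 0,0,0.8,0,0,0, 0,0,0.8,0,0,0, 0,0,0.6,0,0,0, 0,0,0.2,0,0,0]'
```

```text
clock: 22.22
tcp_pos: [0.5723, -0.3334, 0.0177]
ee_rot: [0.914, 0.405, -0.0, -0.001]
contact_force: [0.5, -0.1, 0.4]
width: 0.0854
gripper_force: 0.0
clock: 23.22
tcp_pos: [0.5728, -0.3344, 0.0194]
ee_rot: [0.914, 0.405, 0.0, 0.001]
contact_force: [-0.9, 1.3, 5.5]
width: 0.0365
gripper_force: 60.4
clock: 24.1
tcp_pos: [0.5728, -0.3343, 0.2005]
ee_rot: [0.914, 0.405, 0.001, 0.001]
contact_force: [0.3, 0.2, -1.8]
width: 0.036
gripper_force: 60.1
```

```bash
python3 -m pendant '[-0.02,0.5,0,0,0,0, -0.02,0.8,0,0,0,0, -0.02,0.9,0,0,0,0, -0.02,0.9,0,0,0,0, -0.02,0.9,0,0,0,0, -0.02,0.9,0,0,0,0, -0.02,0.9,0,0,0,0, -0.02,0.9,0,0,0,0]'
python3 -m pendant '[-0.02,0.9,0,0,0,0, -0.02,0.9,0,0,0,0, -0.02,0.9,0,0,0,0, -0.02,0.8,0,0,0,0, -0.02,0.6,0,0,0,0, -0.01,0.33,0,0,0,0, 0,0,0,0,0,0]'
python3 -m pendant '[0,0,-0.4,0,0,0, 0,0,-0.7,0,0,0, 0,0,-0.8,0,0,0, 0,0,-0.6,0,0,0, 0,0,-0.4,0,0,0, 0,0,-0.2,0,0,0, 0,0,-0.1,0,0,0, 0,0,0,0,0,0]'
```

```text
clock: 25.1
tcp_pos: [0.5639, 0.0024, 0.1973]
ee_rot: [0.914, 0.405, -0.001, -0.001]
contact_force: [-0.0, 0.8, -0.6]
width: 0.0361
gripper_force: 60.1
clock: 25.98
tcp_pos: [0.5588, 0.2227, 0.1977]
ee_rot: [0.914, 0.406, -0.001, -0.0]
contact_force: [1.0, -0.7, -1.5]
width: 0.0363
gripper_force: 60.1
clock: 26.98
tcp_pos: [0.5593, 0.2221, 0.0387]
ee_rot: [0.914, 0.405, 0.0, 0.0]
contact_force: [-0.1, 0.1, -0.5]
width: 0.0362
gripper_force: 60.0
```

```bash
python3 -m pendant '[0,0,-0.1,0,0,0, 0,0,-0.05,0,0,0, 0,0,0,0,0,0]'
python3 -m pendant '[0,0,-0.02,0,0,0, 0,0,0,0,0,0]'
python3 -m pendant '[0,0,-0.02,0,0,0, 0,0,0,0,0,0]'
```

```text
clock: 27.35
tcp_pos: [0.5589, 0.2224, 0.0307]
ee_rot: [0.914, 0.405, -0.0, -0.0]
contact_force: [0.1, 0.4, -1.1]
width: 0.0359
gripper_force: 60.0
clock: 27.6
tcp_pos: [0.5591, 0.2225, 0.0303]
ee_rot: [0.914, 0.405, 0.0, 0.0]
contact_force: [-0.9, -1.0, 3.5]
width: 0.0362
gripper_force: 60.5
clock: 27.85
tcp_pos: [0.5592, 0.2225, 0.0302]
ee_rot: [0.914, 0.405, 0.001, 0.0]
contact_force: [-5.2, -0.9, 12.0]
width: 0.036
gripper_force: 61.5
```

```bash
python3 -m pendant '[0,0,0.02,0,0,0, 0,0,0,0,0,0, 0,0,0,0,0,0, 0,0,0,0,0,0, 0,0,0,0,0,0, 0,0,0,0,0,0, 0,0,0,0,0,0]' 85
python3 -m pendant '[0,0,0.2,0,0,0, 0,0,0.5,0,0,0, 0,0,0.8,0,0,0, 0,0,0.8,0,0,0, 0,0,0.8,0,0,0, 0,0,0.6,0,0,0, 0,0,0,0,0,0]'
python3 -m pendant '[-0.1,-0.5,0,0,0,0, -0.2,-0.8,0,0,0,0, -0.2,-0.83,0,0,0,0, -0.2,-0.8,0,0,0,0, -0.2,-0.8,0,0,0,0, -0.2,-0.8,0,0,0,0, -0.2,-0.8,0,0,0,0, -0.2,-0.8,0,0,0,0]'
python3 -m pendant '[-0.2,-0.8,0,0,0,0, -0.2,-0.8,0,0,0,0, -0.2,-0.8,0,0,0,0, -0.19,-0.8,0,0,0,0, 0,0,0,0,0,0, 0,0,0,0,0,0]'
python3 - <<'E'
from h import *
a=grab_frame("scene")["image"][210:350,230:390];b=grab_frame("top")["image"][150:290,150:310]
cv2.imwrite("pics/g1.png",np.hstack([cv2.resize(a,(400,350)),cv2.resize(b,(400,350))]))
E
```

```text
clock: 28.72
tcp_pos: [0.559, 0.2224, 0.0298]
ee_rot: [0.914, 0.405, -0.0, 0.0]
contact_force: [-0.4, -1.0, 0.5]
width: 0.0852
gripper_force: 0.0
clock: 29.6
tcp_pos: [0.5597, 0.2225, 0.2179]
ee_rot: [0.914, 0.405, 0.003, 0.001]
contact_force: [-0.1, -0.1, 0.4]
width: 0.0851
gripper_force: 0.0
clock: 30.6
tcp_pos: [0.4831, -0.0852, 0.2141]
ee_rot: [0.914, 0.405, -0.001, -0.001]
contact_force: [0.4, -0.4, 0.7]
width: 0.0847
gripper_force: 0.0
clock: 31.35
tcp_pos: [0.4443, -0.2434, 0.2143]
ee_rot: [0.914, 0.405, -0.0, -0.001]
contact_force: [0.4, -0.2, -1.2]
width: 0.0851
gripper_force: 0.0
```

View pics/g1.png

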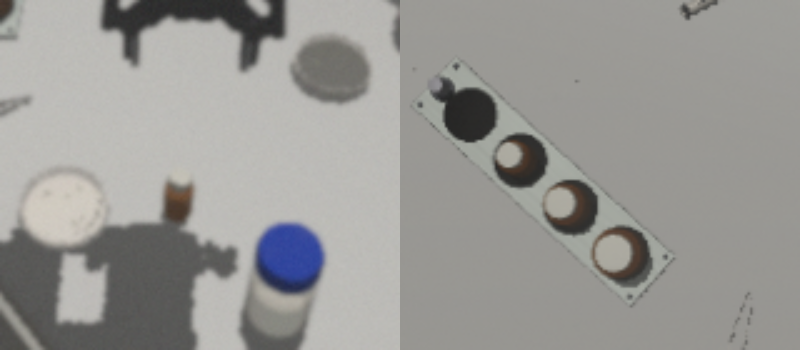

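Three bottles stand on seats 2–4, at (515,155), (565,205) and (617,253) in the right view. Amber_1 is at (178,195) below the gripper, clear of the blue-capped bottle.

```bash
python3 -m pendant '[0,0,-0.5,0,0,0, 0,0,-0.8,0,0,0, 0,0,-0.8,0,0,0, 0,0,-0.7,0,0,0, 0,0,-0.6,0,0,0, 0,0,-0.4,0,0,0, 0,0,-0.28,0,0,0, 0,0,0,0,0,0]'
python3 -m pendant '[0,0,0,0,0,0, 0,0,0,0,0,0, 0,0,0,0,0,0, 0,0,0,0,0,0, 0,0,0,0,0,0, 0,0,0,0,0,0, 0,0,0,0,0,0, 0,0,0,0,0,0]' 18
python3 -m pendant '[0,0,0.2,0,0,0, 0,0,0.4,0,0,0, 0,0,0.6,0,0,0, 0,0,0.8,0,0,0, 0,0,0.8,0,0,0, 0,0,0.6,0,0,0, 0,0,0.2,0,0,0]'
```

```text
clock: 32.45
tcp_pos: [0.4445, -0.2435, 0.0104]
ee_rot: [0.914, 0.405, -0.0, -0.001]
contact_force: [1.0, -0.5, 0.5]
width: 0.0849
gripper_force: 0.0
clock: 33.45
tcp_pos: [0.4447, -0.2442, 0.0115]
ee_rot: [0.914, 0.405, 0.0, 0.0]
contact_force: [-0.3, 1.0, 6.2]
width: 0.0281
gripper_force: 59.2
clock: 34.33
tcp_pos: [0.4448, -0.2443, 0.1928]
ee_rot: [0.914, 0.405, 0.001, 0.001]
contact_force: [0.2, -0.4, -0.8]
width: 0.028
gripper_force: 59.2
```

```bash
python3 -m pendant '[0.15,0.45,0,0,0,0, 0.26,0.82,0,0,0,0, 0.27,0.85,0,0,0,0, 0.27,0.85,0,0,0,0, 0.27,0.85,0,0,0,0, 0.27,0.85,0,0,0,0, 0.27,0.85,0,0,0,0, 0.27,0.85,0,0,0,0]'
python3 -m pendant '[0.27,0.85,0,0,0,0, 0.27,0.85,0,0,0,0, 0.27,0.85,0,0,0,0, 0.27,0.85,0,0,0,0, 0.22,0.71,0,0,0,0, 0,0,0,0,0,0, 0,0,0,0,0,0]'
python3 -m pendant '[0,0,-0.4,0,0,0, 0,0,-0.7,0,0,0, 0,0,-0.8,0,0,0, 0,0,-0.6,0,0,0, 0,0,-0.4,0,0,0, 0,0,-0.2,0,0,0, 0,0,-0.1,0,0,0, 0,0,0,0,0,0]'
```

```text
clock: 35.33
tcp_pos: [0.5459, 0.0759, 0.1899]
ee_rot: [0.914, 0.405, -0.001, -0.0]
contact_force: [0.9, 0.1, -0.6]
width: 0.0279
gripper_force: 59.2
clock: 36.2
tcp_pos: [0.6107, 0.2793, 0.1899]
ee_rot: [0.914, 0.405, -0.001, -0.0]
contact_force: [-0.9, -0.7, -0.8]
width: 0.0281
gripper_force: 59.2
clock: 37.2
tcp_pos: [0.6112, 0.2797, 0.0313]
ee_rot: [0.914, 0.405, 0.0, 0.0]
contact_force: [-0.1, -0.2, -0.4]
width: 0.0284
gripper_force: 59.1
```

```bash
python3 -m pendant '[0,0,-0.1,0,0,0, 0,0,-0.06,0,0,0, 0,0,0,0,0,0]'
python3 -m pendant '[0,0,-0.02,0,0,0, 0,0,0,0,0,0]'
python3 -m pendant '[0,0,-0.02,0,0,0, 0,0,0,0,0,0]'
```

```text
clock: 37.58
tcp_pos: [0.611, 0.2799, 0.0227]
ee_rot: [0.914, 0.405, -0.0, -0.0]
contact_force: [0.3, -0.3, -0.5]
width: 0.0279
gripper_force: 59.3
clock: 37.83
tcp_pos: [0.6111, 0.28, 0.0225]
ee_rot: [0.914, 0.405, 0.0, 0.0]
contact_force: [-2.4, -0.8, 4.7]
width: 0.0282
gripper_force: 59.8
clock: 38.08
tcp_pos: [0.6111, 0.28, 0.0225]
ee_rot: [0.914, 0.405, 0.001, 0.0]
contact_force: [-4.8, -1.6, 12.7]
width: 0.0286
gripper_force: 60.6
```

Contact made. Release, rise, and move aside to check all four.

```bash
python3 -m pendant '[0,0,0.02,0,0,0, 0,0,0,0,0,0, 0,0,0,0,0,0, 0,0,0,0,0,0, 0,0,0,0,0,0, 0,0,0,0,0,0, 0,0,0,0,0,0]' 85
python3 -m pendant '[0,0,0.2,0,0,0, 0,0,0.5,0,0,0, 0,0,0.8,0,0,0, 0,0,0.8,0,0,0, 0,0,0.8,0,0,0, 0,0,0.8,0,0,0, 0,0,0,0,0,0]'
python3 -m pendant '[0,-0.8,0,0,0,0, 0,-0.8,0,0,0,0, 0,-0.8,0,0,0,0, 0,-0.8,0,0,0,0, 0,-0.8,0,0,0,0, 0,-0.8,0,0,0,0, 0,-0.8,0,0,0,0, 0,-0.8,0,0,0,0]'
python3 -m pendant '[0,-0.8,0,0,0,0, 0,-0.8,0,0,0,0, 0,-0.8,0,0,0,0, 0,0,0,0,0,0, 0,0,0,0,0,0]'
python3 - <<'E'
from h import *
f=grab_frame("top");im=f["image"];b=im[170:280,150:270]
a=grab_frame("scene")["image"][130:230,190:270]
cv2.imwrite("pics/end.png",np.hstack([cv2.resize(a,(352,440)),cv2.resize(b,(440,440))[:, :440]]))
S=[(.6112,.2806),(.5587,.223),(.5061,.1653),(.4536,.1077)]
H=[.069,.083,.097,.111]
m=(im.min(2)>125)
R,_=cv2.Rodrigues(np.array(f["rvec"],float))
for k in range(4):
    K=f["camera_matrix"];c=R@np.array([*S[k],H[k]])+np.array(f["tvec"],float).ravel();x=c[:2]/c[2];x=x*(1+f["k1"]*(x@x))
    u,v=K[0,0]*x[0]+K[0,2],K[1,1]*x[1]+K[1,2]
    x0,y0=int(u)-12,int(v)-12
    n,l,s,cc=cv2.connectedComponentsWithStats(m[y0:y0+24,x0:x0+24].astype(np.uint8))
    i=1+np.argmin(np.hypot(*(cc[1:]-12).T))
    p=cast(f,*(cc[i]+[x0,y0]),H[k])[:2];print(k+1,s[i,2:],p.round(4),"err mm",((p-S[k])*1000).round(1))
hsv=cv2.cvtColor(im,cv2.COLOR_BGR2HSV);mm=cv2.inRange(hsv,(110,120,50),(130,255,255))[235:275,400:445]
ys,xs=np.nonzero(mm);print("blue",cast(f,xs.mean()+400,ys.mean()+235,.108))
E
```

```text
clock: 38.95
tcp_pos: [0.611, 0.2799, 0.0218]
ee_rot: [0.914, 0.405, 0.0, -0.0]
contact_force: [0.0, 0.0, 0.8]
width: 0.0849
gripper_force: 0.0
clock: 39.83
tcp_pos: [0.6119, 0.2802, 0.2214]
ee_rot: [0.914, 0.405, 0.004, 0.001]
contact_force: [-0.6, 0.2, 0.4]
width: 0.0852
gripper_force: 0.0
clock: 40.83
tcp_pos: [0.6105, -0.0413, 0.2163]
ee_rot: [0.914, 0.405, -0.0, -0.0]
contact_force: [0.9, -0.2, 0.1]
width: 0.085
gripper_force: 0.0
clock: 41.45
tcp_pos: [0.6108, -0.1595, 0.2164]
ee_rot: [0.914, 0.405, -0.0, -0.0]
contact_force: [-0.9, -0.1, -0.1]
width: 0.0851
gripper_force: 0.0
1 [ 7  8 43] [0.6111 0.2803] err mm [-0.1 -0.3]
2 [ 24  24 309] [0.5631 0.2327] err mm [4.4 9.7]
3 [ 24  24 337] [0.5115 0.174 ] err mm [5.4 8.7]
4 [ 14  15 165] [0.4532 0.1079] err mm [-0.4  0.2]
blue [ 0.44311753 -0.38418288  0.108     ]
```

View pics/end.png

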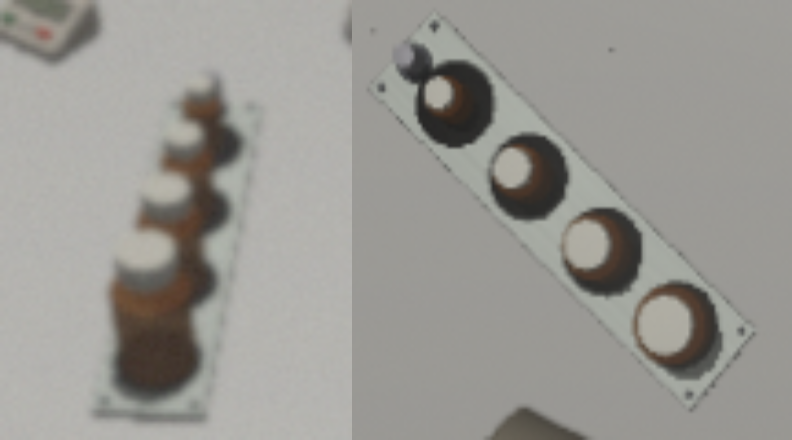

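Bottles 1 and 4 are centred. For bottles 2 and 3 the mask picked up the rail (24×24 blobs), but the picture puts their caps at (512,168) and (586,243). I'll convert those two to positions.

```bash
python3 - <<'E'
from h import *
f=grab_frame("top")
for u,v,h,s in[(193.4,211.8,.083,(.5587,.223)),(213.5,230.5,.097,(.5061,.1653))]:
    print(((cast(f,u,v,h)[:2]-s)*1000).round(1))
E
```

```text
[-1.2 -1.8]
[ 0.5 -0.2]
```

```bash
python3 -c "from rig import finish_job; print(finish_job())"
```

```text
the job is handed in; nothing more can be done
None
```

The four amber bottles stand upright on their seats in order of size, smallest at the post, each about 2 mm or less from its seat's centre by the camera; the blue-capped bottle has not moved, and the job was handed in at about 42 s of the 115 s allowed (the hand-in call returned no verdict).

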